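# Index the swivel vice to its next notch

## Robot

A 6-joint arm with a two-finger parallel gripper is mounted at the origin on the work surface. World frame = base frame: x ahead of the robot, y to its left, z up, the work surface at z = 0. Lengths are in mm, angles in rad, forces in N, time in s.
With the tool pointing down it reaches from about 275 to 750 mm from the base axis. Payload 10.2 kg.
Tool frame: the origin (TCP) lies between the finger pads; the fingertips stand 11 mm ahead of it and the grasp point (between the pads) lies 8 mm behind it; z points along the fingers, y is the line along which they close (so a half turn about z gives the same grasp; the last joint's range is limited). The gripper opens to 85 mm and grips with 20 to 120 N. Pads are 22 mm wide; open, the fingers measure 114 mm over their backs; the gripper's body (76 mm by 85 mm) begins 54 mm behind the grasp point. The pads swing forward as they close: fully open they stand 13 mm farther back than shut.
Start: joints at [1.093, 0.313, 1.498, -0, 1.331, -0.223], TCP at [132.34, 508.053, 242.294] pointing down, gripper open.
Joint ranges: [-2.94, 2.94], [-0.97, 2.17], [0.19, 2.56], [-1.23, 4.37], [0.02, 3.11], [-2.88, 2.88]. Speed limits (rad/s): [2.39, 2.39, 3.01, 3.14, 3.14, 3.14].

## Interface

Orientations are given as a unit quaternion [w, x, y, z].
In Python, from rig import sense, eyes, finish_job gives the robot as it stands.
- The arm moves only by the shell command python3 -m jog 'ROWS' [FORCE]. ROWS is JSON, a list of rows, each a list of 7 numbers: the shift along the tool's x, y, z in m, then the turn, a rotation vector about the tool's x, y, z in rad, then the finger opening in m, from 0 to 0.0854. In form: [[dx, dy, dz, rx, ry, rz, gripper], ...]. A call has 1 to 5 rows; each row shifts and turns the commanded pose from where the row before left it, along the tool's axes as they then stand; what a row does not reach is not made up. A row lasts 1/10 s, in which the tool goes at most 50 mm and 8.59 degrees, less where a joint would pass 70% of its speed; a pose out of reach is approached as far as the arm can. A call is refused whole if a number of a shift passes 0.05 or a number of a turn 0.15, either way. A call with a gripper value outside its range is refused whole. The fingers move at their own pace and stop on an object; FORCE is the grip in N (left out, the last holds). Time passes only in rows, so rows that do not move let the fingers close. It gives the time, the measured TCP pose, the force, the opening and the grip force at its end, in the units of the state.
- sense(): the state, without advancing time (a new reading comes with each control period).
- eyes.capture(name): name is "side" or "top" or "wrist"; returns the picture (480x640x3 uint8, red, green, blue); there is no depth.
- eyes.calibration(name): a dict with "fx", "fy", "cx", "cy" (pixels), "cam_to_world" (4x4, takes a point from camera to world coordinates); the wrist camera has in their place "mount" (4x4, takes a point from camera to tool coordinates, whose origin is the TCP and whose axes are the flange's). Camera axes: x right, y down, z forward; pixel columns grow to the right and rows downward; lengths in mm; the calibration is good to about 2 mm. The wrist camera is an equidistant fisheye: a pixel r from the principal point sees the ray r / f radians off the axis. A picture is of the moment at which its call begins: read the wrist's pose just before it. calibration takes no time and is no camera call.
- finish_job(): hands the job in; it is judged then, once.
The state is a dict: "time_s": time; "joints": joint angles; "dq": joint speeds; "tau": joint torques, N m; "eef_pos": TCP position; "ee_rot": TCP orientation; "force": force on the tool from outside, world axes, zero at the start; "wrist_torque": the same for the moment, N m; "grip_width": opening from 0.0 (shut) to 1.0 (fully open); "grip_force": force on a finger pad.
Only numpy, scipy, OpenCV 4.12 (cv2) and the standard library are available. Lean on these libraries where they do the work, as an engineer would, in place of code of your own. Each camera call takes 0.05 s, during which the arm holds its last target. There are 200 camera calls.

## Task

The branch in the blue vice is to be sawn at the next angle: lift the red spring ring until the index pin is clear of its notch, swing the vice counter-clockwise (seen from above) to the next notch, the one in the adjustable steel plate with the yellow tab, and let the ring go so that the spring pin locks fully home there. Feel the pin in gently and do not force the swivel against it; leave everything else on the bench where it lies.

Things in the scene. Friction and masses are not known exactly. Their poses are not given: they have to be found in the camera images.
- swivel_axis (a point): Point of the fixed base on the upright axis about which the vice turns, at the height of the base's top face, 40 mm above the bench; axes are the base's, z up. The base is a round blue casting, 206 mm across, on a 300 mm square plywood board 18 mm thick. The top face of its rim, 82 to 103 mm from the axis, is the flat track on which the index pin runs.
- start_notch (a point): Middle of the fixed radial notch, 15 mm wide, in the rim of the base, in which the pin stands at the start (92 mm from the swivel axis, 40 mm above the bench). A second fixed notch lies 45 degrees clockwise of it and is not wanted. Counter-clockwise lies a bright steel arc plate, 69 degrees long, its face level with the track, with the wanted notch in its middle.
- vice_base: The fixed base; origin on the swivel axis at the bench. The steel arc plate on its rim is adjustable: its notch (15 mm wide, a yellow tab just outside it, 104 to 113 mm from the axis) lies anywhere from 40 to 68 degrees counter-clockwise of the start notch and is not measured: it must be seen or felt. The way to it is smooth.
- swivel (a joint): Turn of the vice, rad, counter-clockwise from above positive; near 0 at the start, stops at -0.95 and +1.45. Friction about 0.22 N m (2.4 N at the ring); the vice weighs 4 to 6 kg. The pin has 1.5 mm play each side in a notch. The vice with its branch reaches 180 mm from the axis, 57 to 142 mm above the bench; its screw handle points to the robot at the start.
- pull_ring (a point): Centre of the upright red pull ring, 92 mm from the swivel axis, on a lug of the vice and turning with it. 36 mm outside, bar 9 mm thick, hole 18 mm. Its x is tangential (pinch the 9 mm along it), y points radially to the axis, z up. With the pin home the centre is 92 mm above the bench, top 110, foot 74, barrel below ends at 71. The nearest jaw is 47 mm inward, top 138.
- plunger (a joint): Height of the ring and pin above fully home, m: 0 locked home, 0.016 at the upper stop. The round-nosed pin reaches 11 mm below the track when home: it is clear of the notch from 0.0112, rides at 0.0100 to 0.0112 on track or plate (rubbing with 3 to 7 N), and drops to 0 in a notch. The spring pulls it down with 5 N when home, 9.5 N at the stop (1 N more by weight), and is damped.
- pin_tip: The spring pin itself, 12 mm thick, mostly hidden under the lug; origin on its axis, 40 mm above the bench when home. The base and the plate must not load it with more than 35 N, sideways or down.
- offcut: Short branch offcut, 40 mm long, 26 mm thick, lying on a corner of the plywood board, away from the ring; a bystander.
- pencil: Flat red carpenter's pencil, 165 mm, lying on the board along the edge on the far side of the vice from the ring; a bystander.
- back_saw: Back saw, 310 mm long, lying flat on the robot's right of the vice; a bystander.
- mallet: Wooden mallet, 300 mm long, lying on the left; a bystander.
- screwdriver: Yellow screwdriver, 200 mm long, lying on the left; a bystander.
- log_thick: Piece of branch, 38 mm thick, 110 mm long, lying to the left or right of the vice; a bystander.
- log_thin: Piece of branch, 30 mm thick, 130 mm long, lying to the left or right of the vice; a bystander.
- glue_bottle: White glue bottle with a red cap, 52 mm wide, 150 mm tall, standing to the left or right of the vice; a bystander.

How it is judged (in metres and radians):
On the way, in this order (a step that is already met when the one before it is completed fails the run):
1. the ring is lifted and the index pin is clear of the first notch (value of joint plunger above 0.0095 m and value of joint swivel below 0.15 rad), for 0.05 s.
2. the vice is swung counter-clockwise with the pin out (value of joint plunger above 0.008 m and value of joint swivel above 0.35 rad), for 0.05 s.
At the end, for the whole second after the job is handed in: The vice stands at the notch of the steel plate (swivel between 0.65 and 1.23 rad) and is still (under 0.03 rad/s), and the spring pin is home in that notch (plunger within 2 mm of 0) (value of joint plunger below 0.002 m and value of joint swivel between 0.65 and 1.23 rad and velocity of joint swivel between -0.03 and 0.03 rad/s); the robot touches nothing.
It fails at once if the index pin is loaded with more than 35 N against a notch or the track (contact force between pin_tip and anything else above 35 N).
It fails at once if a bystander is moved by more than 30 mm (distance of any of offcut, pencil, back_saw, mallet, screwdriver, log_thick, log_thin, glue_bottle from where it was at the start of the episode above 0.03 m).
It also fails if it takes over 58 s, if anything falls off the work surface, if the arm or the gripper's body presses on something with over 40 N, if the wrist force passes 120 N, or if a joint passes its speed limit or range.

## Working session

There is one attempt and no reset: what is moved stays moved. The work goes in short steps, Python scripts to look and compute and a shell command to move; the robot and the scene stay as the last step left them, time stands still between calls to the robot, and variables do not carry over. Pictures are saved under pics/ and viewed, at most 10 in all, crops included, and the job is handed in when it is done.

```bash
mkdir -p pics
python3 - <<'E'
from rig import sense, eyes
import cv2
s=sense(); print(s)
for n in("top","side"):
    im=eyes.capture(n); cv2.imwrite(f"pics/{n}0.png",im[:,:,::-1]); c=eyes.calibration(n); print(n,c)
print(eyes.calibration("wrist"))
E
```

```text
{'time_s': 0.0, 'joints': array([ 1.09260332e+00,  3.13482314e-01,  1.49847017e+00, -1.00179762e-05,
        1.33100893e+00, -2.23382001e-01]), 'dq': array([ 0.00210873,  0.00042723, -0.00147922, -0.00301411, -0.00089652,
       -0.00178007]), 'tau': array([ 5.95905226e-05, -4.12265503e+01, -2.59740973e+01, -1.68008373e-04,
        4.10820998e-03,  6.10389384e-05]), 'eef_pos': array([132.21670489, 507.81329637, 241.70608379]), 'ee_rot': array([-2.30608931e-04,  1.27059891e-01,  9.91894811e-01, -6.44371704e-04]), 'force': array([-0.12027655, -0.06935104,  0.26109422]), 'wrist_torque': array([-0.03860591,  0.0012329 ,  0.03225683]), 'grip_force': 0.0, 'grip_width': 1.0019822045474818}
top {'fx': 575.4298489635289, 'fy': 575.4298489635289, 'cx': 311.99535668794715, 'cy': 243.77634515839065, 'cam_to_world': array([[-8.04087779e-03, -9.96549529e-01,  8.26098108e-02,
         3.44401682e+02],
       [-9.99934874e-01,  7.34403478e-03, -8.73576294e-03,
         4.63972282e+00],
       [ 8.09893112e-03, -8.26746740e-02, -9.96543680e-01,
         1.54063183e+03],
       [ 0.00000000e+00,  0.00
[... 276 characters left out ...]
39475998e-01, -5.31880390e-01,  5.55133947e-01,
        -7.66486509e+02],
       [-5.27265013e-03, -7.19017038e-01, -6.94972444e-01,
         1.02977540e+03],
       [ 0.00000000e+00,  0.00000000e+00,  0.00000000e+00,
         1.00000000e+00]])}
{'fx': 371.64829954431775, 'fy': 371.64829954431775, 'cx': 326.50484976223186, 'cy': 246.3379372939986, 'mount': array([[-4.64632096e-04, -9.54714961e-01, -2.97521641e-01,
         7.47686162e+01],
       [ 9.99999667e-01, -2.43950528e-04, -7.78863419e-04,
        -2.82889776e-01],
       [ 6.71011997e-04, -2.97521903e-01,  9.54714757e-01,
        -1.32292380e+02],
       [ 0.00000000e+00,  0.00000000e+00,  0.00000000e+00,
         1.00000000e+00]])}
```

View pics/top0.png

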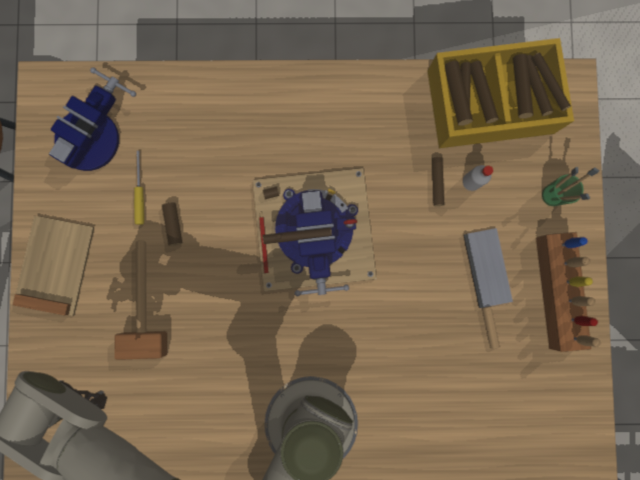

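View pics/side0.png

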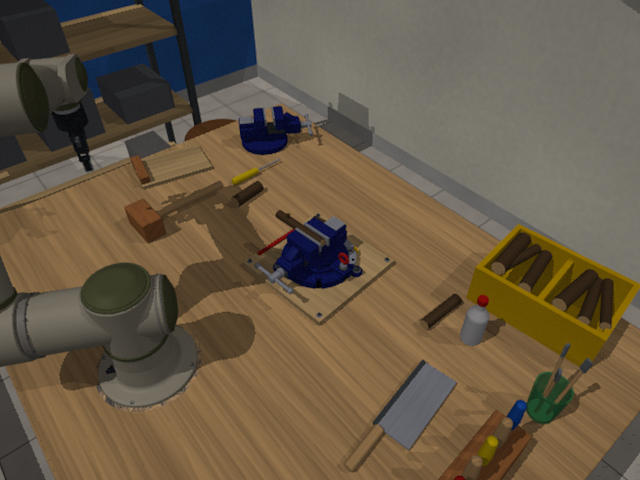

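Top view: the vice is at about (314,229), the red ring near (350,222), and the yellow tab near (331,192). The robot's arm is at lower left. I'll enlarge the vice.

```bash
cat > h.py <<'E'
import numpy as np
from rig import eyes
def unproj(u,v,z,n="top"):
    c=eyes.calibration(n);T=c["cam_to_world"]
    d=T[:3,:3]@np.array([(u-c["cx"])/c["fx"],(v-c["cy"])/c["fy"],1]);o=T[:3,3]
    return o+d*(z-o[2])/d[2]
def proj(p,n="top"):
    c=eyes.calibration(n);T=c["cam_to_world"];q=T[:3,:3].T@(np.array(p)-T[:3,3])
    return q[0]/q[2]*c["fx"]+c["cx"],q[1]/q[2]*c["fy"]+c["cy"]
E
python3 - <<'E'
import cv2,numpy as np
a=cv2.imread("pics/top0.png")[160:300,245:385];b=cv2.imread("pics/side0.png")[200:325,235:400]
a=cv2.resize(a,(560,560),interpolation=cv2.INTER_CUBIC)
cv2.imwrite("pics/ca.png",a)
im=cv2.imread("pics/top0.png");h=cv2.cvtColor(im,cv2.COLOR_BGR2HSV)
for n,lo,hi in(("red",(0,150,80),(8,255,255)),("yel",(22,150,80),(35,255,255)),("red2",(172,120,60),(180,255,255)),("blue",(105,150,40),(130,255,255))):
    m=cv2.inRange(h,lo,hi);m[:160]=0;m[300:]=0;m[:,:245]=0;m[:,385:]=0
    N,l,s,c=cv2.connectedComponentsWithStats(m)
    print(n,[(s[i].tolist(),c[i].round(1).tolist()) for i in range(1,N) if s[i,4]>3])
E
```

```text
red [([260, 218, 5, 18, 59], [261.6, 226.3]), ([345, 220, 11, 4, 30], [350.1, 221.2]), ([262, 239, 5, 24, 66], [264.0, 251.5]), ([265, 267, 3, 6, 15], [265.9, 269.3])]
yel [([328, 190, 6, 3, 12], [330.8, 190.9])]
red2 [([351, 219, 4, 1, 4], [352.5, 219.0])]
blue []
```

View pics/ca.png

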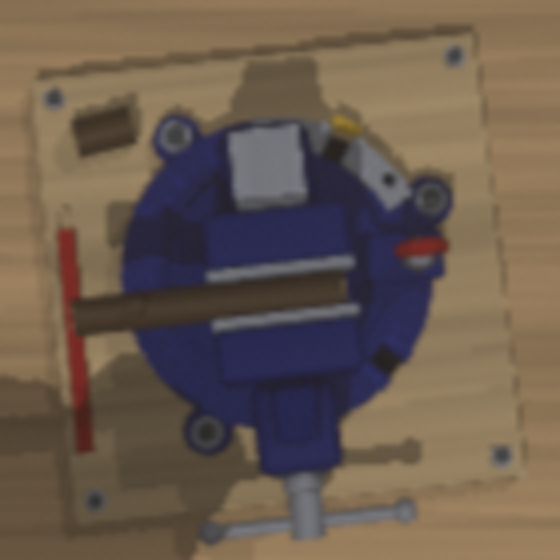

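The crop shows the ring at (350,222), the plate notch at (329.2,196.7), the clockwise notch at (341.7,249.5), and the board screws at its corners.

Run:
```python
from h import *
f=lambda u,v,z:unproj(245+u/4,160+v/4,z)
A=np.mean([f(*p,20) for p in((54,97),(454,55),(502,455),(95,501))],0);print("axis screws",A)
R=unproj(350.2,221.0,108);N=f(337,147,38);C=f(387,358,38);Y=unproj(331.3,191.4,40)
for n,p in(("ring",R),("notch",N),("cw",C),("tab",Y)):
    d=p-A;print(n,p.round(1),np.hypot(*d[:2]).round(1),np.degrees(np.arctan2(d[1],d[0])).round(1))
print([np.degrees(np.arctan2(*(f(*a,20)-f(*b,20))[[1,0]])) for a,b in(((54,97),(454,55)),((95,501),(502,455)))])
```

```text
axis screws [510.13558321 -14.59921696  20.        ]
ring [ 519.8 -104.2  108. ] 90.1 -83.9
notch [593.1 -55.1  38. ] 92.4 -26.0
cw [453.3 -86.3  38. ] 91.5 -128.4
tab [607.  -60.5  40. ] 107.2 -25.4
[np.float64(95.70105719924481), np.float64(95.9845228704639)]
```

Plan: the notch is about 58° from the start. The ring pinch axis should be at world yaw ~6°. Now moving above the ring.

```bash
R='[-0.0265,-0.0248,0,0,0,0,0.0854]'
for i in 1; do
python3 -m jog '[[-0.0265,-0.0248,0,0,0,0,0.0854],[-0.0265,-0.0248,0,0,0,0,0.0854],[-0.0265,-0.0248,0,0,0,0,0.0854],[-0.0265,-0.0248,0,0,0,0,0.0854],[-0.0265,-0.0248,0,0,0,0,0.0854]]'
python3 -m jog '[[-0.0265,-0.0248,0,0,0,0,0.0854],[-0.0265,-0.0248,0,0,0,0,0.0854],[-0.0265,-0.0248,0,0,0,0,0.0854],[-0.0265,-0.0248,0,0,0,0,0.0854],[-0.0265,-0.0248,0,0,0,0,0.0854]]'
python3 -m jog '[[-0.0265,-0.0248,0,0,0,0,0.0854],[-0.0265,-0.0248,0,0,0,0,0.0854],[-0.0265,-0.0248,0,0,0,0,0.0854],[-0.0265,-0.0248,0,0,0,0,0.0854],[-0.0265,-0.0248,0,0,0,0,0.0854]]'
python3 -m jog '[[-0.0265,-0.0248,0,0,0,0,0.0854],[-0.0265,-0.0248,0,0,0,0,0.0854],[-0.0265,-0.0248,0,0,0,0,0.0854],[-0.0265,-0.0248,0,0,0,0,0.0854],[-0.0265,-0.0248,0,0,0,0,0.0854]]'
python3 -m jog '[[0,0,0,0,0,0.135,0.0854],[0,0,0,0,0,0.135,0.0854],[0,0,0,0,0,0.135,0.0854],[0,0,0,0,0,0.135,0.0854],[0,0,0,0,0,0.135,0.0854]]'
python3 -m jog '[[0,0,0,0,0,0.135,0.0854],[0,0,0,0,0,0.135,0.0854],[0,0,0,0,0,0.135,0.0854],[0,0,0,0,0,0.135,0.0854],[0,0,0,0,0,0,0.0854]]'
done | tail -3
python3 - <<'E'
from rig import sense,eyes
import cv2
s=sense();print(s["time_s"],s["joints"].round(3),s["eef_pos"],s["ee_rot"],s["force"]);cv2.imwrite("pics/w1.png",eyes.capture("wrist")[:,:,::-1])
E
```

```text
force: [-0.1, -0.1, 0.1]
grip_width: 1.004
grip_force: 0.0
3.1 [-0.421  0.326  1.481 -0.     1.336 -0.521] [ 520.10762263 -105.45888802  241.9941371 ] [-3.13082135e-04  6.70929050e-01  7.41521477e-01 -1.07789745e-04] [-0.09089212 -0.1189328   0.09739156]
```

View pics/w1.png

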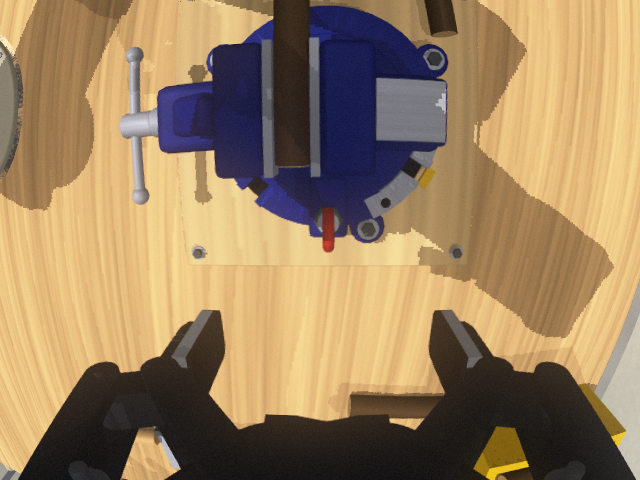

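The wrist view shows the red ring at (328,210–250), the wanted notch at (411,168), the tab at (427,177), the clockwise notch at (259,187), and screws at (198,252) and (456,252).

```bash
cat >> h.py <<'E'
from scipy.spatial.transform import Rotation as Ro
def wun(u,v,z,s):
    c=eyes.calibration("wrist");M=c["mount"];x,y=u-c["cx"],v-c["cy"];r=np.hypot(x,y);t=r/c["fx"]
    d=np.array([np.sin(t)*x/r,np.sin(t)*y/r,np.cos(t)])
    Rw=Ro.from_quat(np.roll(s["ee_rot"],-1)).as_matrix()
    d=Rw@M[:3,:3]@d;o=s["eef_pos"]+Rw@M[:3,3]
    return o+d*(z-o[2])/d[2]
E
python3 - <<'E'
from h import *
import cv2
from rig import sense
s=sense();A=np.array([510.1,-14.6,0])
im=cv2.imread("pics/w1.png");h=cv2.cvtColor(im,cv2.COLOR_BGR2HSV)
def cen(lo,hi,x0,y0,x1,y1):
    m=cv2.inRange(h[y0:y1,x0:x1],lo,hi);ys,xs=np.nonzero(m);return xs.mean()+x0,ys.mean()+y0,xs.min()+x0,xs.max()+x0,ys.min()+y0,ys.max()+y0
y=cen((20,150,80),(35,255,255),410,160,445,195);r=cen((0,150,60),(8,255,255),310,200,345,260);print(y,r)
g=h[160:176,403:420,2].astype(int);print(g)
for n,u,v,z in(("tab",y[0],y[1],40),("ringtop",r[0],(r[4]+r[5])/2,106),("notch",411,168,38),("cw",259,187,38),("s1",198,252,20),("s2",456,252,20)):
    p=wun(u,v,z,s);d=p-A;print(n,p.round(1),np.hypot(*d[:2]).round(1),np.degrees(np.arctan2(d[1],d[0])).round(1))
E
```

```text
(np.float64(426.1111111111111), np.float64(177.1304347826087), np.int64(418), np.int64(435), np.int64(168), np.int64(188)) (np.float64(327.8716814159292), np.float64(229.71902654867256), np.int64(323), np.int64(333), np.int64(208), np.int64(251))
[[ 82  82  78  67  46  33  34  37  38  34  38  58  91 110 120 120 122]
 [ 78  80  77  55  38  38  34  35  35  34  34  38  50  74 100 118 118]
 [ 75  78  69  46  32  33  34  35  31  34  38  38  36  42  65  92 110]
 [ 77  79  56  36  32  32  33  36  30  33  33  34  38  36  40  61  77]
 [ 79  62  45  28  35  36  35  39  32  32  33  34  38  34  36  40  43]
 [ 75  51  34  36  34  37  34  35  35  35  35  34  37  37  38  33  37]
 [ 53  38  33  35  38  36  38  37  36  32  38  36  36  36  35  36  34]
 [ 42  33  38  35  37  34  32  34  41  37  37  35  40  41  35  36  38]
 [ 33  34  40  32  37  36  34  34  35  35  37  34  38  39  41  36  57]
 [ 32  34  33  35  34  35  34  38  38  36  34  32  37  37  42  43  97]
 [ 32  32  29  36  31  32  32  33  36  39  37  34  36  33  37  66 123]
 [ 67  39  32  36  31  38  36  36  36  41  38  36  32  35  51 100 149]
 [103  72  50  39  32  34  35  34  36  34  34  37  34  40  88 130 149]
 [121 109  88  63  45  36  34  36  32  38  38  38  41  45 112 162 166]
 [121 118 119 108  71  40  40  37  38  37  33  40  39 109 157 167 164]
 [122 121 121 119 117  92  49  37  38  39  33  35  64 125 166 167 166]]
tab [608.3 -58.3  40. ] 107.5 -24.0
ringtop [ 521.5 -100.6  106. ] 86.8 -82.4
notch [593.3 -52.   38. ] 91.2 -24.2
cw [456.3 -84.4  38. ] 88.2 -127.6
s1 [ 391.5 -160.6   20. ] 188.1 -129.1
s2 [ 660.  -132.7   20. ] 190.8 -38.2
```

```bash
python3 -m jog '[[0,0,0.025,0,0,0,0.04],[0,0,0.025,0,0,0,0.04],[0,0,0.025,0,0,0,0.04],[0,0,0.02,0,0,0,0.04],[0,0,0.01,0,0,0,0.04]]' 20
python3 -m jog '[[0,0,0,0,0,0,0.04],[0,0,0,0,0,0,0.04]]'
python3 - <<'E'
from rig import sense,eyes
import cv2
s=sense();print(s["time_s"],s["eef_pos"],s["ee_rot"],s["grip_width"]);im=eyes.capture("wrist");cv2.imwrite("pics/w2.png",im[:,:,::-1])
E
```

```text
time_s: 3.65
eef_pos: [519.5, -105.3, 135.6]
ee_rot: [-0.001, 0.669, 0.743, -0.0]
force: [1.1, -0.8, 0.2]
grip_width: 0.467
grip_force: 0.0
time_s: 3.85
eef_pos: [520.6, -105.7, 138.1]
ee_rot: [0.001, 0.67, 0.742, 0.0]
force: [-1.4, -0.1, -0.0]
grip_width: 0.47
grip_force: 0.0
3.85 [ 520.60652799 -105.71001842  138.10071377] [5.50282180e-04 6.70082714e-01 7.42286218e-01 1.56572059e-04] 0.4699980151479109
```

View pics/w2.png

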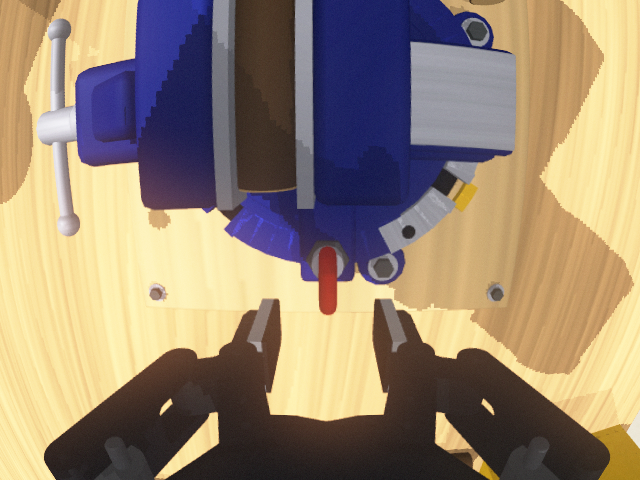

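The ring, at column 328 (rows 248–314), is centred between the fingers (mean column 326.5) to about 0.6 mm. The tab and notch are at (465,195) and (446,182). Checking the radial offset.

Run:
```python
from h import *
from rig import sense
s=sense();s["eef_pos"][:]=[520.2,-105.5,137];s["ee_rot"]=np.array([0,.6705,.742,0])
for a in((328,248,97),(328,314,95),(328,285,110),(446,182,38),(465,195,40),(157,293,20),(496,293,20)):print(a,wun(*a,s).round(1))
```

```text
(328, 248, 97) [519.8 -84.8  97. ]
(328, 314, 95) [ 523.6 -121.7   95. ]
(328, 285, 110) [521.2 -98.7 110. ]
(446, 182, 38) [593.3 -51.3  38. ]
(465, 195, 40) [607.2 -57.7  40. ]
(157, 293, 20) [ 391.4 -160.1   20. ]
(496, 293, 20) [ 659.2 -133.    20. ]
```

```bash
python3 -m jog '[[0,0.0005,0.015,0,0,0,0.04],[0,0,0.015,0,0,0,0.03],[0,0,0.01,0,0,0,0.03],[0,0,0.005,0,0,0,0.024],[0,0,0,0,0,0,0.02]]' 20
python3 -m jog '[[0,0,0,0,0,0,0.016],[0,0,0,0,0,0,0.014],[0,0,0,0,0,0,0.012]]'
python3 -m jog '[[0,0,0,0,0,0,0.011],[0,0,0,0,0,0,0.010]]'
```

```text
time_s: 4.4
eef_pos: [520.7, -105.5, 92.3]
ee_rot: [-0.0, 0.67, 0.742, -0.0]
force: [0.5, 0.2, 0.2]
grip_width: 0.234
grip_force: 0.0
time_s: 4.7
eef_pos: [520.9, -105.6, 92.8]
ee_rot: [0.0, 0.67, 0.742, 0.0]
force: [0.3, -0.4, 0.2]
grip_width: 0.137
grip_force: 0.0
time_s: 4.9
eef_pos: [520.8, -105.5, 92.4]
ee_rot: [0.0, 0.671, 0.742, 0.0]
force: [1.1, 0.5, -0.0]
grip_width: 0.116
grip_force: 0.0
```

```bash
python3 -m jog '[[0,0,0,0,0,0,0.009]]' 20
python3 -m jog '[[0,0,0,0,0,0,0.007]]'
python3 -m jog '[[0,0,0,0,0,0,0.004],[0,0,0,0,0,0,0.0]]'
```

```text
time_s: 5.0
eef_pos: [520.9, -105.5, 92.4]
ee_rot: [0.0, 0.671, 0.742, 0.0]
force: [0.7, -0.0, 0.5]
grip_width: 0.106
grip_force: 0.8
time_s: 5.1
eef_pos: [520.9, -105.5, 92.5]
ee_rot: [0.0, 0.67, 0.742, 0.0]
force: [0.3, 0.7, 1.2]
grip_width: 0.1
grip_force: 20.6
time_s: 5.3
eef_pos: [520.9, -105.5, 92.5]
ee_rot: [0.0, 0.671, 0.742, 0.0]
force: [1.4, 1.0, 1.5]
grip_width: 0.099
grip_force: 20.6
```

```bash
python3 -m jog '[[0,0,0,0,0,0,0],[0,0,-0.001,0,0,0,0],[0,0,-0.002,0,0,0,0],[0,0,-0.002,0,0,0,0],[0,0,-0.002,0,0,0,0]]' 45
python3 -m jog '[[0,0,-0.002,0,0,0,0],[0,0,-0.002,0,0,0,0],[0,0,-0.002,0,0,0,0],[0,0,-0.0005,0,0,0,0],[0,0,0,0,0,0,0]]'
```

```text
time_s: 5.8
eef_pos: [520.3, -105.5, 98.9]
ee_rot: [-0.001, 0.671, 0.742, -0.0]
force: [1.4, -2.0, -8.7]
grip_width: 0.089
grip_force: 43.6
time_s: 6.3
eef_pos: [520.4, -105.5, 105.7]
ee_rot: [-0.0, 0.67, 0.742, -0.0]
force: [-1.2, -3.6, -10.9]
grip_width: 0.091
grip_force: 43.7
```

```bash
python3 -m jog '[[0.00001,0.0009,0,0,0,-0.01,0],[0.00002,0.0018,0,0,0,-0.02,0],[0.00004,0.00275,0,0,0,-0.03,0],[0.00007,0.00368,0,0,0,-0.04,0],[0.00007,0.00368,0,0,0,-0.04,0]]'
python3 -m jog '[[0.00007,0.00368,0,0,0,-0.04,0],[0.00007,0.00368,0,0,0,-0.04,0],[0.00007,0.00368,0,0,0,-0.04,0],[0.00007,0.00368,0,0,0,-0.04,0],[0.00007,0.00368,0,0,0,-0.04,0]]'
```

```text
time_s: 6.8
eef_pos: [533.5, -103.2, 105.7]
ee_rot: [-0.0, 0.616, 0.788, -0.0]
force: [-2.2, -2.3, -9.5]
grip_width: 0.088
grip_force: 43.7
time_s: 7.3
eef_pos: [551.0, -97.0, 105.7]
ee_rot: [0.0, 0.534, 0.845, 0.0]
force: [-0.3, -1.3, -9.2]
grip_width: 0.089
grip_force: 43.8
```

```bash
python3 -m jog '[[0.00007,0.00368,0,0,0,-0.04,0],[0.00007,0.00368,0,0,0,-0.04,0],[0.00007,0.00368,0,0,0,-0.04,0],[0.00007,0.00368,0,0,0,-0.04,0],[0.00007,0.00368,0,0,0,-0.04,0]]'
python3 -m jog '[[0.00007,0.00368,0,0,0,-0.04,0],[0.00007,0.00368,0,0,0,-0.04,0],[0.00007,0.00368,0,0,0,-0.04,0],[0.00007,0.00368,0,0,0,-0.04,0],[0.00007,0.00368,0,0,0,-0.04,0]]'
python3 -m jog '[[0.00007,0.00368,0,0,0,-0.04,0],[0.00007,0.00368,0,0,0,-0.04,0],[0.00004,0.00275,0,0,0,-0.03,0],[0.00002,0.0018,0,0,0,-0.02,0],[0,0,0,0,0,0,0]]'
python3 - <<'E'
from rig import sense,eyes
import cv2
s=sense();print(s["time_s"],s["eef_pos"],s["ee_rot"],s["force"]);im=eyes.capture("wrist");cv2.imwrite("pics/w3.png",im[:,:,::-1])
E
```

```text
time_s: 7.8
eef_pos: [567.0, -87.5, 105.7]
ee_rot: [0.0, 0.447, 0.895, 0.0]
force: [0.8, -2.7, -9.5]
grip_width: 0.089
grip_force: 43.9
time_s: 8.3
eef_pos: [580.7, -75.0, 105.8]
ee_rot: [0.0, 0.356, 0.935, 0.0]
force: [1.7, -1.9, -10.0]
grip_width: 0.088
grip_force: 44.0
time_s: 8.8
eef_pos: [588.1, -65.6, 106.0]
ee_rot: [0.001, 0.295, 0.955, 0.0]
force: [6.1, 1.1, -8.6]
grip_width: 0.088
grip_force: 44.0
8.8 [588.12060908 -65.58077949 105.98816207] [9.25442964e-04 2.95024207e-01 9.55489229e-01 4.39864743e-04] [ 6.13610916  1.12401553 -8.64226148]
```

View pics/w3.png

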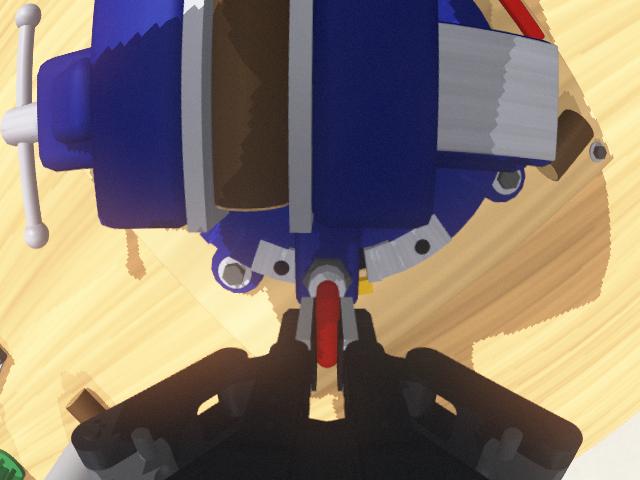

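The ring is held at (327,325). The plate's two symmetric screw holes are at (282,268) and (422,246), and the tab peeks out at (366,286). The notch lies under the lug, between the two holes.

Run:
```python
from h import *
from rig import sense
s=sense();print(s["force"])
A=np.array([510.1,-14.6,0])
print("tcp",np.degrees(np.arctan2(*(s["eef_pos"]-A)[[1,0]])))
# wrist-frame bias is roughly fixed in tool axes; estimated at start (+1.7,+1.7) world, tool yaw x=95.8deg
Rw=Ro.from_quat(np.roll(s["ee_rot"],-1)).as_matrix()
b0=np.array([1.7,1.7]);c,sn=np.cos(np.radians(49.8)),np.sin(np.radians(49.8));b=np.array([[c,-sn],[sn,c]])@b0
for bb in(np.zeros(2),b,b0):
    r=[]
    for u,v in((282,268),(422,246)):
        d=(wun(u,v,40,s)-A)[:2]-bb;r.append(np.degrees(np.arctan2(d[1],d[0])));print(np.hypot(*d).round(1),r[-1].round(2))
    print("mid",np.mean(r))
d=wun(370,288,40,s)-A;print("tab",np.hypot(*d[:2]),np.degrees(np.arctan2(d[1],d[0])))
```

```text
[ 6.68717176  0.14673765 -9.92183831]
tcp -33.16854773703994
96.3 -48.46
98.2 0.86
mid -23.800230493090762
98.2 -49.3
98.4 -0.54
mid -24.918205897021345
96.5 -49.88
96.5 -0.14
mid -25.010273126152466
tab 109.43896452305538 -19.82449401752712
```

```bash
python3 -m jog '[[0.00002,0.0018,0,0,0,-0.02,0],[0.00004,0.00275,0,0,0,-0.03,0],[0.00004,0.00275,0,0,0,-0.03,0],[0.00002,0.0018,0,0,0,-0.02,0],[0,0,0,0,0,0,0]]'
python3 -m jog '[[0,0,0.001,0,0,0,0],[0,0,0.0005,0,0,0,0],[0,0,0,0,0,0,0]]'
python3 -m jog '[[0,0,0.0005,0,0,0,0],[0,0,0,0,0,0,0]]'
python3 -m jog '[[0,0,0.0005,0,0,0,0],[0,0,0,0,0,0,0]]'
```

```text
time_s: 9.35
eef_pos: [592.9, -57.9, 106.1]
ee_rot: [0.001, 0.247, 0.969, 0.0]
force: [5.9, -0.1, -9.5]
grip_width: 0.089
grip_force: 44.2
time_s: 9.65
eef_pos: [592.9, -57.9, 104.6]
ee_rot: [0.001, 0.247, 0.969, 0.0]
force: [7.8, 1.1, -9.2]
grip_width: 0.086
grip_force: 44.3
time_s: 9.85
eef_pos: [592.9, -57.9, 104.1]
ee_rot: [0.001, 0.247, 0.969, 0.0]
force: [6.2, 0.3, -10.2]
grip_width: 0.092
grip_force: 44.3
time_s: 10.05
eef_pos: [592.9, -57.9, 103.7]
ee_rot: [0.001, 0.247, 0.969, 0.0]
force: [6.6, 1.1, -8.7]
grip_width: 0.092
grip_force: 44.3
```

```bash
python3 -m jog '[[-0.0005,0,0.0005,0,0,0,0],[0,0,0,0,0,0,0]]'
python3 -m jog '[[-0.0005,0,0.0005,0,0,0,0],[0,0,0,0,0,0,0]]'
```

```text
time_s: 10.25
eef_pos: [593.0, -58.0, 103.1]
ee_rot: [0.001, 0.247, 0.969, 0.0]
force: [4.7, 1.1, -7.5]
grip_width: 0.094
grip_force: 44.4
time_s: 10.45
eef_pos: [593.0, -58.1, 102.7]
ee_rot: [-0.0, 0.247, 0.969, 0.0]
force: [1.6, 5.0, -2.8]
grip_width: 0.086
grip_force: 45.0
```

```bash
python3 -m jog '[[0,0.0009,0,0,0,-0.01,0],[0,0.0009,0,0,0,-0.01,0],[0,0,0,0,0,0,0]]' | grep -E "pos|force:"
python3 -m jog '[[0,0.0009,0,0,0,-0.01,0],[0,0,0,0,0,0,0]]'| grep -E "pos|force:"
```

```text
eef_pos: [593.7, -56.8, 102.0]
force: [1.1, 2.5, -6.3]
grip_force: 44.9
eef_pos: [594.1, -56.1, 101.9]
force: [0.7, 2.9, -8.0]
grip_force: 44.9
```

```bash
python3 -m jog '[[0,0.0009,0,0,0,-0.01,0],[0,0,0,0,0,0,0]]'| grep -E "pos|force:"
python3 -m jog '[[0,0,0.0005,0,0,0,0],[0,0,0,0,0,0,0]]'| grep -E "pos|force:"
python3 -m jog '[[0,0,0.0005,0,0,0,0],[0,0,0,0,0,0,0]]'| grep -E "pos|force:"
```

```text
eef_pos: [594.5, -55.4, 102.0]
force: [0.0, 3.7, -9.8]
grip_force: 44.9
eef_pos: [594.5, -55.4, 101.6]
force: [0.4, 4.1, -9.1]
grip_force: 44.9
eef_pos: [594.5, -55.4, 101.2]
force: [0.8, 4.0, -8.0]
grip_force: 45.0
```

```bash
python3 -m jog '[[0,0,0.001,0,0,0,0],[0,0,0,0,0,0,0]]'| grep -E "pos|force:"
python3 -m jog '[[0,0,0.001,0,0,0,0],[0,0,0,0,0,0,0]]'| grep -E "pos|force:"
```

```text
eef_pos: [594.6, -55.3, 100.2]
force: [0.7, 4.7, -7.7]
grip_force: 44.8
eef_pos: [594.7, -55.0, 99.4]
force: [1.2, 5.9, -7.7]
grip_force: 44.6
```

```bash
python3 -m jog '[[0,0.0009,0,0,0,-0.01,0],[0,0,0,0,0,0,0]]'| grep -E "pos|force:"
python3 -m jog '[[0,0,0.001,0,0,0,0],[0,0,0,0,0,0,0]]'| grep -E "pos|force:"
python3 -m jog '[[0,0,0.001,0,0,0,0],[0,0,0,0,0,0,0]]'| grep -E "pos|force:"
```

```text
eef_pos: [595.0, -54.4, 99.2]
force: [-0.0, 5.7, -8.5]
grip_force: 44.9
eef_pos: [595.0, -54.5, 98.2]
force: [0.5, 5.6, -8.9]
grip_force: 45.0
eef_pos: [595.0, -54.4, 97.2]
force: [0.0, 6.4, -8.3]
grip_force: 44.9
```

```bash
python3 -m jog '[[0,0,0.001,0,0,0,0],[0,0,0.001,0,0,0,0],[0,0,0,0,0,0,0]]'| grep -E "pos|force:"
python3 -m jog '[[0,0,0.001,0,0,0,0],[0,0,0.0005,0,0,0,0],[0,0,0,0,0,0,0]]'| grep -E "pos|force:"
```

```text
eef_pos: [595.1, -54.3, 95.4]
force: [0.8, 6.4, -6.2]
grip_force: 45.0
eef_pos: [595.1, -54.2, 94.2]
force: [-0.3, 7.0, -5.6]
grip_force: 45.2
```

```bash
python3 -m jog '[[0,0,0.0005,0,0,0,0],[0,0,0.0005,0,0,0,0],[0,0,0,0,0,0,0]]'| grep -E "pos|force:"
python3 -m jog '[[0,0,0,0,0,0,0.011],[0,0,0,0,0,0,0.014],[0,0,0,0,0,0,0.02],[0,0,0,0,0,0,0.03],[0,0,0,0,0,0,0.03]]'
python3 -m jog '[[0,0,-0.01,0,0,0,0.03],[0,0,-0.02,0,0,0,0.03],[0,0,-0.02,0,0,0,0.04],[0,0,-0.02,0,0,0,0.04],[0,0,0,0,0,0,0.04]]'
python3 - <<'E'
from rig import sense,eyes
import cv2
s=sense();print(s["time_s"],s["eef_pos"],s["ee_rot"],s["force"]);im=eyes.capture("wrist");cv2.imwrite("pics/w4.png",im[:,:,::-1])
t=eyes.capture("side")[200:320,240:400];cv2.imwrite("pics/s4.png",cv2.resize(t,(640,480),interpolation=cv2.INTER_CUBIC)[:,:,::-1])
E
```

```text
eef_pos: [595.2, -54.2, 93.2]
force: [-0.8, 7.5, -5.2]
grip_force: 45.2
time_s: 13.95
eef_pos: [595.2, -54.9, 93.0]
ee_rot: [0.0, 0.223, 0.975, -0.0]
force: [-0.1, 0.0, 0.5]
grip_width: 0.346
grip_force: 0.0
time_s: 14.45
eef_pos: [596.3, -55.0, 166.2]
ee_rot: [0.003, 0.223, 0.975, -0.0]
force: [-0.4, -0.1, 0.0]
grip_width: 0.468
grip_force: 0.0
14.45 [596.26292608 -55.04455719 166.17574102] [ 2.91388919e-03  2.22973051e-01  9.74820231e-01 -2.11198792e-04] [-0.41163184 -0.14677772  0.01430012]
```

View pics/w4.png

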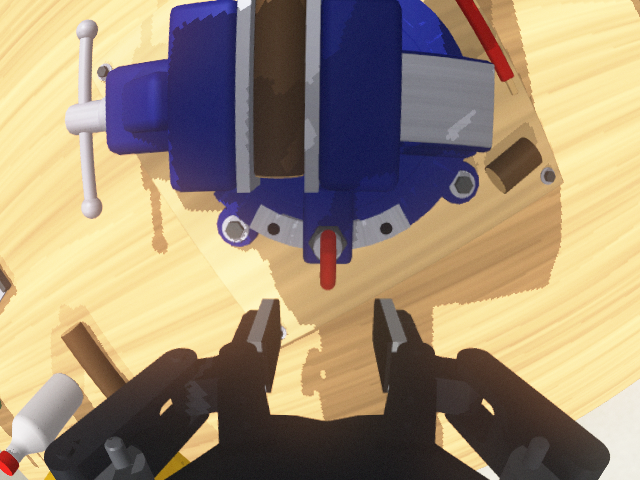

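View pics/s4.png

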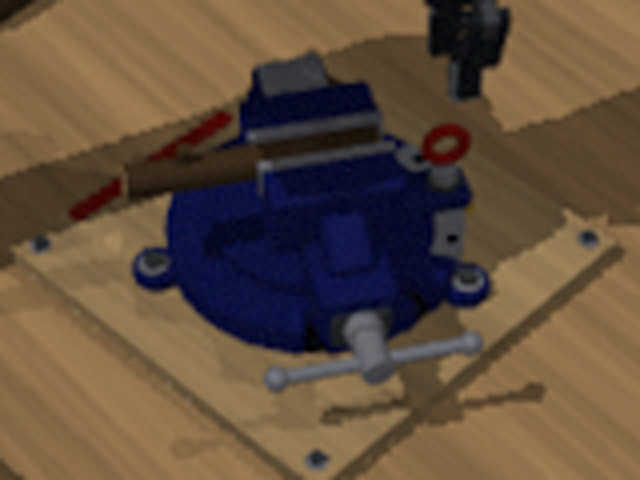

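The ring at (328,260) sits midway between the plate holes at (274,229) and (386,229), and nothing touches it. Now checking the ring's height in the side view against the start picture.

Run:
```python
from h import *
import cv2
def cen(im):
    h=cv2.cvtColor(im,cv2.COLOR_BGR2HSV);m=cv2.inRange(h,(0,140,60),(9,255,255))|cv2.inRange(h,(172,140,60),(180,255,255))
    m[:225]=0;m[270:]=0;m[:,:325]=0;m[:,370:]=0;ys,xs=np.nonzero(m);return xs.min(),xs.max(),ys.min(),ys.max(),xs.mean(),ys.mean()
a=cen(cv2.imread("pics/side0.png"));b=cen(eyes.capture("side")[:,:,::-1].copy());print(a,b)
A=np.array([510.1,-14.6,0])
for t in(-84.07,-84.07+59,):
  for z in(92,97,102):
    p=A+92*np.array([np.cos(np.radians(t)),np.sin(np.radians(t)),0])+[0,0,z];print(t,z,np.round(proj(p,"side"),2))
```

```text
(np.int64(339), np.int64(348), np.int64(253), np.int64(263), np.float64(343.4788732394366), np.float64(257.9718309859155)) (np.int64(345), np.int64(357), np.int64(231), np.int64(240), np.float64(351.27272727272725), np.float64(235.4025974025974))
-84.07 92 [344.17 259.43]
-84.07 97 [344.23 258.08]
-84.07 102 [344.28 256.73]
-25.069999999999993 92 [351.55 236.23]
-25.069999999999993 97 [351.62 234.88]
-25.069999999999993 102 [351.7  233.53]
```

```bash
python3 -c "
from rig import finish_job
print(finish_job())"
```

```text
the job is handed in; nothing more can be done
None
```

I swung the vice about 59° counter-clockwise to the notch in the steel plate and let the ring go. From the side view and the arm's height and force readings, the pin is home there to within about 2 mm. The gripper is clear, and I handed the job in at about 14.5 s (no verdict was returned).

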